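Drift a seized slug out of a bush

ROBOT

A 6-joint arm with a two-finger parallel gripper is mounted at the origin on a cart in front of the work surface, level with it; the furniture and walls round the work are solid. World frame = base frame: x ahead of the robot, y to its left, z up, the work surface at z = 0. Lengths are in m, angles in rad, forces in N, time in s.
With the tool pointing down it reaches from about 0.275 to 0.75 m from the base axis. Payload 10.2 kg.
Tool frame: the origin (TCP) lies on the centre line of the jaws, within the pads' length; the fingertips stand 8 mm ahead of it and the grasp point (between the pads) lies 11 mm behind it; z points along the fingers, x is the direction in which the jaws open and shut, and the axes are right-handed (so a half turn about z gives the same grasp; the last joint's range is limited). The gripper opens to 85 mm and grips with 20 to 120 N. Pads are 22 mm wide; open, the fingers measure 114 mm over their backs; the gripper's body (76 mm by 85 mm) begins 54 mm behind the grasp point. The pads swing forward as they close: fully open they stand 13 mm farther back than shut.
Start: joints at [-1.325, 0.313, 1.498, -0, 1.331, -0.223], TCP at [0.237, -0.468, 0.239] pointing down, gripper open.
Joint ranges: [-2.94, 2.94], [-0.97, 2.17], [0.19, 2.56], [-1.23, 4.37], [0.02, 3.11], [-2.88, 2.88]. Speed limits (rad/s): [2.39, 2.39, 3.01, 3.14, 3.14, 3.14].

INTERFACE

Orientations are given as a unit quaternion [x, y, z, w].
In Python, from rig import env gives the robot as it stands. Calls block until the motion is done:
- env.movep(position, orientation): joint-space move of the TCP to a pose.
- env.move_straight(position, rate=0.15, orientation=None, guard=None): straight line of the TCP; orientation=None keeps the orientation; rate is the mean speed in m/s. With guard (N) it stops when the force on the tool has changed by that much, and returns True; else False.
- env.movej(angles): joint-space move.
- env.move_gripper(opening, f_grip=None): finger opening in m; f_grip is the grip in N (None keeps the last); returns when the fingers have stopped.
- env.sleep(seconds).
- env.solve_ik(position, orientation): joint angles nearest the present ones, or None.
- env.get_image(name): name is "scene" or "top"; returns a dict with "pixels" (420x560x3 uint8, red, green, blue), "fx", "fy", "cx", "cy" (pixels), "k1" (the pictures are not rectified: a ray, as slopes to the right and down, at radius r is drawn at 1 + k1 r^2 times it, then the intrinsics apply), "world_to_cam" (4x4, takes a point from world to camera coordinates). Camera axes: x right, y up, looking along -z (the intrinsics and any distortion apply to the point x, -y, -z); pixel columns grow to the right and rows downward; lengths in m; the calibration is good to about 2 mm. A picture is of the moment at which its call begins. There is no depth.
A pose or a line that the arm cannot do raises env.IKError and nothing moves.
- env.close_job(): hands the job in, once; it reports no verdict.
Readings, each from a call of its own:
- env.read_clock(): time.
- env.read_joint_positions(): joint angles.
- env.read_qd(): joint speeds.
- env.read_effort(): joint torques, N m.
- env.read_tcp_pos(): TCP position.
- env.read_orientation(): TCP orientation.
- env.read_wrist_force(): force on the tool from outside, world axes, zero at the start.
- env.read_ft_torque(): the same for the moment, N m.
- env.read_grip_width(): finger opening in m.
Only numpy, scipy, OpenCV 4.12 (cv2) and the standard library are available. Lean on these libraries where they do the work, as an engineer would, in place of code of your own. Each camera call takes 0.05 s, during which the arm holds its last target.

TASK

A slug is seized in the bush of the press-out stand. Take the long drift (blue handle) from the wooden block, feel its tip into the brass guide and push the slug down until it drops into the tray, never loading the stand or its guide with more than about 25 N (2.5 kg). Then put the long drift back upright, fully down in its free hole in the block; leave the short drift where it is.

Things in the scene. Friction and masses are not known exactly. Their poses are not given: they have to be found in the camera images.
- stand: Press-out stand, fixed to the bench: grey base 116 x 116 mm with a shallow tray (inside 88 x 88 mm, floor 6 mm and lip 23 mm above the bench), four posts, and a grey top plate 116 x 116 mm at 87 to 95 mm that carries the bush and, on it, the brass drift guide. Origin: centre of the underside, on the bench; z up, x and y along the edges.
- stand_top (a point): On the stand's centre line, 122 mm above the bench, level with the guide's top. The guide is a brass block with a flat top 40 x 40 mm and a vertical through hole 10 mm wide, 25 mm long. Its turntable was clamped by hand: the hole's middle is 3.5 to 6 mm off this line, in any direction, not measured; it does not give. Find it by feel, sliding the tip lightly over the flat top
- bush_end (a point): Centre of the lower, open end of the upright steel bush, on the stand's centre line, 50 mm above the bench and 44 mm above the tray. The bore is 26 mm in diameter and 45 mm long, up to 95 mm above the bench.
- slug_mid (a point): Centre of the silvery aluminium slug, a cylinder 24 mm in diameter and 24 mm long, 30 g, upright and centred in the bush. It starts with its upper end 4 to 14 mm below the top of the bush and resists by about 8 to 20 N all the way down; it falls into the tray once its upper end reaches the bush's lower end.
- block: Wooden drift block, fixed, 56 x 136 x 50 mm high, two vertical holes 10 mm in diameter and 40 mm deep with chamfered mouths (20 mm wide). Origin: centre of the underside; z up, y along its length.
- hole_a (a point): Centre of the mouth of the block's hole at its +y end, in the upper face (50 mm above the bench).
- hole_b (a point): Centre of the mouth of the block's hole at its -y end, in the upper face. The long drift starts in one of the two holes, the short drift in the other.
- long_drift_grip (a point): Centre of the long drift's blue square handle, on its axis, 114 mm above the tip. Handle 22 x 22 mm, 44 mm high, sides along the point's x and y; z up along the drift. Below it a collar 25 mm wide and 4 mm thick at the top of the steel shank.
- long_drift_tip (a point): Tip of the long drift, on its axis; same axes as its handle. The shank is 8 mm in diameter and 88 mm long, its tip flat with a slight bevel (7.4 mm wide). In the block the tip stands on the bottom of the hole, 10 mm above the bench.
- long_drift: The long drift, 139 mm long in all, 0.12 to 0.2 kg; origin at its tip, z up towards its handle.
- short_drift_grip (a point): Centre of the yellow square handle of the short drift (same as the long one, shank 55 mm; too short for this bush), to be left alone.
There are look-alikes about, which are no part of the job. Leave any red or turquoise look-alike of the long_drift alone.

How it is judged:
By the outcome, as a careful person would: the job done as asked, in the order asked, and still so for the second after the job is handed in, with the robot touching nothing.
It also fails if it takes over 72 s, if anything falls off the work surface, if the arm or the gripper's body presses on something with over 40 N, if the wrist force passes 120 N, or if a joint passes its speed limit or range.

## Working session

There is one attempt and no reset: what is moved stays moved. The work goes in short steps, each a Python script; the robot and the scene stay as the last script left them, time stands still between calls to the robot, and variables do not carry over. Pictures are saved under pics/ and viewed, and the job is handed in when it is done.

```bash
ls; mkdir -p pics; python3 - <<'E'
from rig import env
import cv2
for n in ("scene","top"):
    d=env.get_image(n); cv2.imwrite(f"pics/{n}0.png",d["pixels"][:,:,::-1])
    print(n,d["fx"],d["fy"],d["cx"],d["cy"],d["k1"]);print(d["world_to_cam"])
print(env.read_clock(),env.read_orientation(),env.read_wrist_force())
E
```

```text
pics
scene 466.52152563233545 466.52152563233545 267.734562180279 207.11715597306664 -0.1525708751962069
[[ 0.47526491 -0.87974154 -0.01334515 -0.26179833]
 [ 0.42443926  0.21595701  0.87932581 -0.26924049]
 [-0.77069746 -0.42357691  0.47603364 -0.69514947]
 [ 0.          0.          0.          1.        ]]
top 471.599647588238 471.599647588238 289.7459270789895 214.8001904036414 -0.14284748233143926
[[-0.0245637  -0.99953292 -0.0181814  -0.02589066]
 [ 0.99669997 -0.02589348  0.07693301 -0.46756152]
 [-0.07736786 -0.01623164  0.99687048 -1.1657142 ]
 [ 0.          0.          0.          1.        ]]
0.1 [ 8.52000816e-01 -5.23540163e-01 -3.93273974e-04 -3.91911802e-04] [0.34649317 0.12805934 0.30864781]
```

View pics/scene0.png

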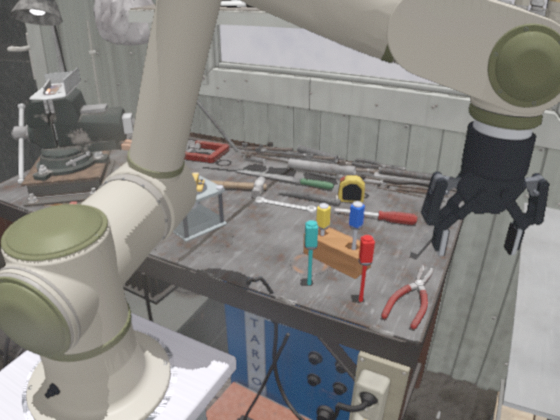

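View pics/top0.png

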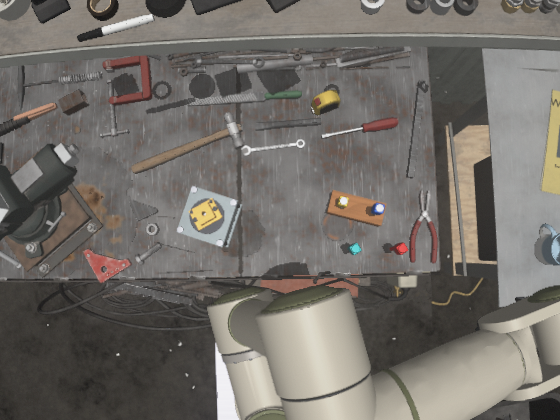

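The blue handle (scene (357,215), top (378,209)) is in the block. The turquoise one (311,235; top (355,248)), the red one (366,248; top (400,248)) and the yellow short drift (323,215; top (342,202)) are not to be touched. I'll look closer.

```bash
python3 - <<'E'
import cv2
t=cv2.imread("pics/top0.png");s=cv2.imread("pics/scene0.png")
a=cv2.resize(t[180:260,320:420],None,fx=6,fy=6,interpolation=cv2.INTER_CUBIC)
b=cv2.resize(t[175:255,165:255],None,fx=7,fy=7,interpolation=cv2.INTER_CUBIC)
c=cv2.resize(s[190:310,290:390],None,fx=5,fy=5,interpolation=cv2.INTER_CUBIC)
for n,i in zip("abc",(a,b,c)): cv2.imwrite(f"pics/crop_{n}.png",i)
E
```

```text
(no output)
```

View pics/crop_a.png

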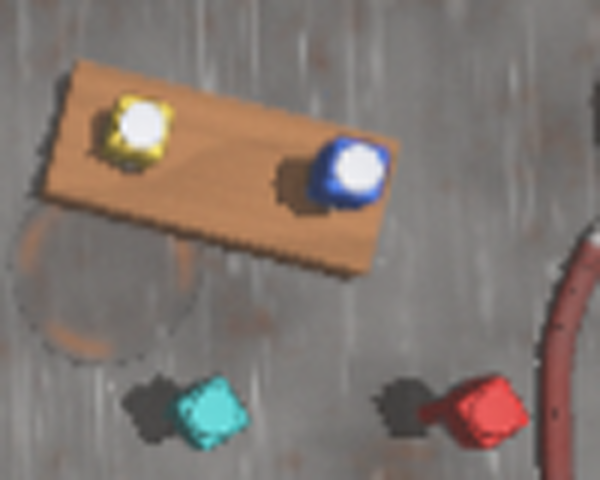

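View pics/crop_b.png

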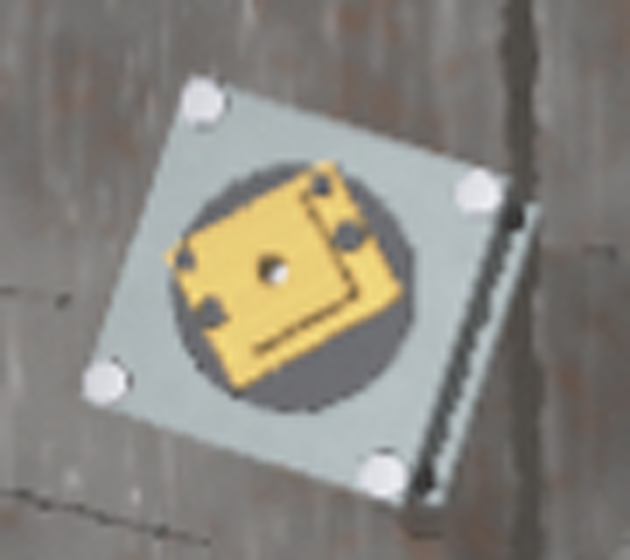

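View pics/crop_c.png

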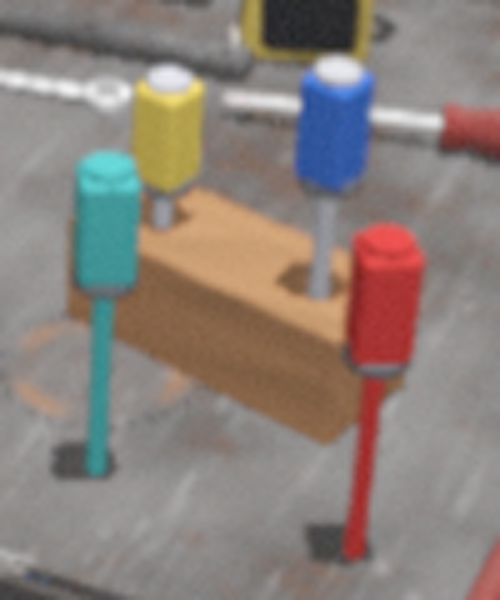

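The crops show blue in the block at its lower-right end with a long bare shank, yellow at the other end. Turquoise and red stand free. The guide hole is visible at top crop (273,269), i.e. about pixel (204,213). Measuring now.

```bash
cat > h.py <<'E'
from rig import env
import numpy as np, cv2
from scipy.spatial.transform import Rotation as R
def K(d): return np.array([[d["fx"],0,d["cx"]],[0,d["fy"],d["cy"]],[0,0,1]])
def unproj(d,uv,z):
    p=cv2.undistortPoints(np.array([[uv]],float),K(d),np.array([d["k1"],0,0,0,0]))[0,0]
    T=np.array(d["world_to_cam"]); Rm=T[:3,:3];c=-Rm.T@T[:3,3]
    r=Rm.T@np.array([p[0],-p[1],-1]); return c+r*(z-c[2])/r[2]
def proj(d,P):
    T=np.array(d["world_to_cam"]);P=np.atleast_2d(P)@T[:3,:3].T+T[:3,3]
    P=P*[1,-1,-1]
    return cv2.projectPoints(P,np.zeros(3),np.zeros(3),K(d),np.array([d["k1"],0,0,0,0]))[0][:,0]
def ori(yaw): # tool down, tool x at world yaw
    return (R.from_euler('z',yaw)*R.from_euler('x',np.pi)).as_quat()
E
python3 - <<'E'
from h import *
t=env.get_image("top");s=env.get_image("scene")
cr=lambda p,x0,y0,f:((p[0]+.5)/f-.5+x0,(p[1]+.5)/f-.5+y0)
def show(nm,d,ps,x0,y0,f,z):
    q=np.array([unproj(d,cr(p,x0,y0,f),z)[:2] for p in ps]);print(nm,(q*1000).round(1).tolist(),'mean',(q.mean(0)*1000).round(1));return q
q=show('plate',t,[(193,76),(511,178),(408,505),(84,401)],165,175,7,.095)
print('sides',np.linalg.norm(q-np.roll(q,1,0),axis=1), np.degrees(np.arctan2(*(q-np.roll(q,1,0)).T[::-1])))
q=show('guide',t,[(332,160),(403,290),(237,390),(165,257)],165,175,7,.122)
print('sides',np.linalg.norm(q-np.roll(q,1,0),axis=1))
show('hole',t,[(273,269)],165,175,7,.122)
show('screws',t,[(203,101),(478,192),(382,474),(105,381)],165,175,7,.097)
q=show('block',t,[(80,60),(399,142),(364,270),(44,192)],320,180,6,.05)
print('sides',np.linalg.norm(q-np.roll(q,1,0),axis=1), np.degrees(np.arctan2(*(q-np.roll(q,1,0)).T[::-1])))
show('bluecap',t,[(360,167)],320,180,6,.149)
show('yelcap',t,[(143,125)],320,180,6,.116)
show('blue cap sc',s,[(340,68)],290,190,5,.149)
show('blue shank sc',s,[(319,296)],290,190,5,.05)
show('yel cap sc',s,[(170,76)],290,190,5,.116)
show('red/turq base',s,[(97,474),(355,557)],290,190,5,.0)
E
```

```text
plate [[536.9, 191.8], [499.0, 83.3], [389.7, 119.9], [427.2, 230.1]] mean [463.2 156.3]
sides [0.11625895 0.11489897 0.1152199  0.11645608] [ -19.27936125 -109.29137291  161.49272993   71.22515113]
guide [[503.6, 139.2], [459.9, 116.1], [428.4, 171.7], [472.9, 195.5]] mean [466.2 155.7]
sides [0.06402849 0.04938024 0.06393805 0.05047031]
hole [[468.0, 159.3]] mean [468.  159.3]
screws [[528.0, 187.9], [494.3, 94.3], [400.3, 128.2], [433.7, 222.3]] mean [464.1 158.2]
block [[523.5, -145.5], [486.5, -275.0], [434.6, -258.6], [469.8, -129.1]] mean [ 478.6 -202.1]
sides [0.05615527 0.13468553 0.05449671 0.13414727] [ -16.98547494 -105.92982052  162.4053554    74.7843402 ]
bluecap [[467.9, -241.2]] mean [ 467.9 -241.2]
yelcap [[489.2, -163.8]] mean [ 489.2 -163.8]
blue cap sc [[466.3, -242.0]] mean [ 466.3 -242. ]
blue shank sc [[459.5, -243.9]] mean [ 459.5 -243.9]
yel cap sc [[488.8, -164.5]] mean [ 488.8 -164.5]
red/turq base [[374.4, -186.8], [371.8, -293.2]] mean [ 373.1 -240. ]
```

```bash
python3 - <<'E'
from h import *
t=env.get_image("top");s=env.get_image("scene")
def ov(d,x0,y0,x1,y1,f,yaw,fn):
    im=cv2.resize(d["pixels"][y0:y1,x0:x1,::-1],None,fx=f,fy=f,interpolation=cv2.INTER_CUBIC)
    raw=im.copy()
    for z,c in((.146,(0,255,0)),(.102,(0,255,255))):
        a=np.radians(yaw)+np.pi/4+np.arange(4)*np.pi/2
        P=np.c_[.467+.01556*np.cos(a),-.2416+.01556*np.sin(a),np.full(4,z)]
        p=((proj(d,P)-[x0,y0]+.5)*f-.5).astype(int)
        cv2.polylines(im,[p],True,c,1)
    return np.hstack([raw,im])
cv2.imwrite("pics/ovt.png",ov(t,363,194,393,220,12,-15.3,0))
cv2.imwrite("pics/ovs.png",ov(s,340,195,375,235,11,-15.3,0))
E
```

```text
(no output)
```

View pics/ovt.png

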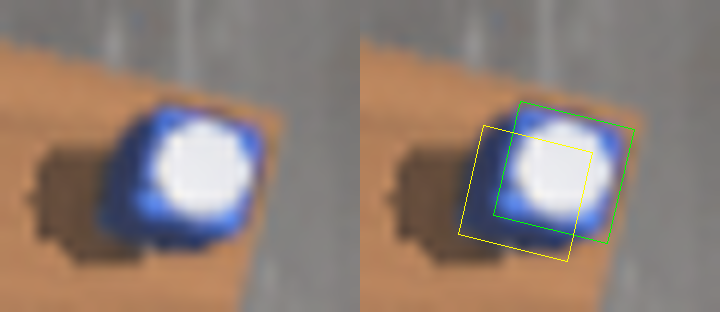

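View pics/ovs.png

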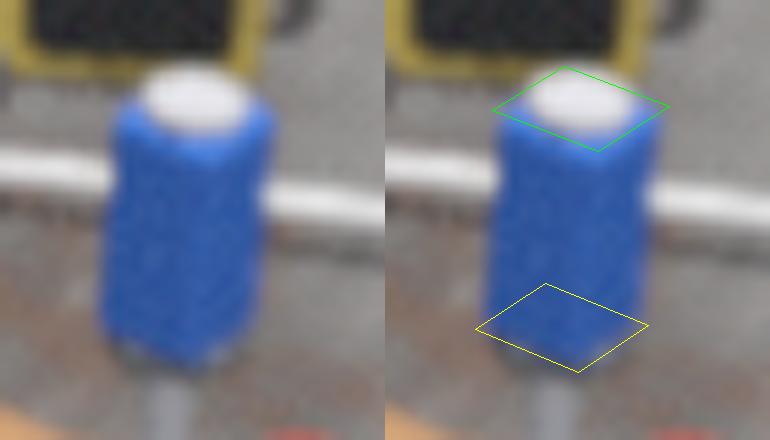

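```bash
python3 - <<'E'
from h import *
from scipy.optimize import minimize
im={}
F=6
for n,(x0,y0,x1,y1) in dict(top=(363,194,393,220),scene=(340,195,375,240)).items():
    d=env.get_image(n); c=cv2.resize(d["pixels"][y0:y1,x0:x1],None,fx=F,fy=F,interpolation=cv2.INTER_CUBIC).astype(int)
    m=((c[...,2]>c[...,0]*1.35)&(c[...,2]-c[...,0]>25)).astype(np.uint8)
    cs,_=cv2.findContours(m,0,1);h=cv2.convexHull(max(cs,key=cv2.contourArea))
    mm=np.zeros_like(m);cv2.fillPoly(mm,[h],1);im[n]=(d,x0,y0,mm); print(n,mm.sum())
sq=np.array([[1,1],[-1,1],[-1,-1],[1,-1]])*.011
def cost(v,names,full=False):
    x,y,yaw,dx,dy,ox,oy=v[0],v[1],v[2],v[3],v[4],0,0
    c,s_=np.cos(yaw),np.sin(yaw);q=sq@np.array([[c,s_],[-s_,c]])
    P=np.vstack([np.c_[q+[x+dx*k,y+dy*k],np.full(4,z)] for k,z in((.5,.146),(-.5,.102))])
    J=0
    for n in names:
        d,x0,y0,mm=im[n]; p=(proj(d,P)-[x0,y0]+.5)*F-.5
        r=np.zeros_like(mm);cv2.fillPoly(r,[cv2.convexHull((p*16).astype(np.int32))],1,shift=4)
        J+=1-(r&mm).sum()/(r|mm).sum()
    return J
for names in (["top"],["scene"],["top","scene"]):
    best=min((minimize(lambda u:cost([.467+u[0]*.001,-.2416+u[1]*.001,np.radians(u[2]),u[3]*.001,u[4]*.001],names)+.003*(u[3]**2+u[4]**2),[0,0,y0,0,0],method="Nelder-Mead",options=dict(initial_simplex=np.array([[0,0,y0,0,0],[2,0,y0,0,0],[0,2,y0,0,0],[0,0,y0+10,0,0],[0,0,y0,1,0],[0,0,y0,0,1]]))) for y0 in(-50,-35,-20,-5,10)),key=lambda r:r.fun)
    print(names,best.x.round(2),best.fun)
    print([(y,round(cost([.467+best.x[0]*.001,-.2416+best.x[1]*.001,np.radians(y),0,0],names),3)) for y in range(-60,30,10)])
E
```

```text
top 3692
scene 12218
['top'] [  0.08   0.86 -22.47  -1.69   2.15] 0.22938628836788372
[(-60, np.float64(0.336)), (-50, np.float64(0.313)), (-40, np.float64(0.292)), (-30, np.float64(0.294)), (-20, np.float64(0.285)), (-10, np.float64(0.289)), (0, np.float64(0.303)), (10, np.float64(0.301)), (20, np.float64(0.321))]
['scene'] [-2.43 -0.57 -4.9  -0.39 -0.07] 0.07627335290075535
[(-60, np.float64(0.142)), (-50, np.float64(0.115)), (-40, np.float64(0.134)), (-30, np.float64(0.148)), (-20, np.float64(0.131)), (-10, np.float64(0.108)), (0, np.float64(0.105)), (10, np.float64(0.185)), (20, np.float64(0.221))]
['top', 'scene'] [ 0.91  0.35 -5.29 -0.72  0.73] 0.3633654873600092
[(-60, np.float64(0.509)), (-50, np.float64(0.458)), (-40, np.float64(0.463)), (-30, np.float64(0.453)), (-20, np.float64(0.445)), (-10, np.float64(0.416)), (0, np.float64(0.42)), (10, np.float64(0.521)), (20, np.float64(0.579))]
```

```bash
python3 - <<'E'
from h import *
print(R.from_quat(env.read_orientation()).as_matrix().round(2).tolist())
for yaw in (-12,168,78,-102):
    q=ori(np.radians(yaw))
    for p in ((.467,-.2416,.113),(.467,-.2416,.26),(.467,.158,.26),(.467,.158,.15)):
        j=env.solve_ik(p,q); print(yaw,p,None if j is None else np.round(j,2).tolist())
E
```

```text
[[0.45, -0.89, -0.0], [-0.89, -0.45, 0.0], [-0.0, -0.0, -1.0]]
-12 (0.467, -0.2416, 0.113) [-0.7, 0.45, 1.66, -0.0, 1.04, -0.49]
-12 (0.467, -0.2416, 0.26) [-0.7, 0.3, 1.46, -0.0, 1.38, -0.49]
-12 (0.467, 0.158, 0.26) [0.09, 0.23, 1.56, -0.0, 1.36, 0.3]
-12 (0.467, 0.158, 0.15) [0.09, 0.34, 1.72, -0.0, 1.09, 0.3]
168 (0.467, -0.2416, 0.113) [-0.7, 0.45, 1.66, 0.0, 1.04, 2.65]
168 (0.467, -0.2416, 0.26) [-0.7, 0.3, 1.46, 0.0, 1.38, 2.65]
168 (0.467, 0.158, 0.26) [0.09, 0.23, 1.56, 0.0, 1.36, -2.84]
168 (0.467, 0.158, 0.15) [0.09, 0.34, 1.72, 0.0, 1.09, -2.84]
78 (0.467, -0.2416, 0.113) [-0.7, 0.45, 1.66, 0.0, 1.04, -2.06]
78 (0.467, -0.2416, 0.26) [-0.7, 0.3, 1.46, 0.0, 1.38, -2.06]
78 (0.467, 0.158, 0.26) [0.09, 0.23, 1.56, -0.0, 1.36, -1.27]
78 (0.467, 0.158, 0.15) [0.09, 0.34, 1.72, -0.0, 1.09, -1.27]
-102 (0.467, -0.2416, 0.113) [-0.7, 0.45, 1.66, -0.0, 1.04, 1.08]
-102 (0.467, -0.2416, 0.26) [-0.7, 0.3, 1.46, -0.0, 1.38, 1.08]
-102 (0.467, 0.158, 0.26) [0.09, 0.23, 1.56, 0.0, 1.36, 1.87]
-102 (0.467, 0.158, 0.15) [0.09, 0.34, 1.72, 0.0, 1.09, 1.87]
```

```bash
python3 - <<'E'
from h import *
q=ori(np.radians(-12))
env.movep((.467,-.2412,.25),q); print(env.read_clock())
env.move_gripper(.055,40)
print(env.move_straight((.467,-.2412,.113),rate=.12,guard=8), env.read_tcp_pos(),env.read_wrist_force(),env.read_clock())
w0=env.read_wrist_force()
env.move_gripper(.0,30)
print(env.read_grip_width(),env.read_wrist_force(),env.read_ft_torque(),env.read_clock())
d=env.get_image("scene");cv2.imwrite("pics/g1.png",cv2.resize(d["pixels"][150:310,270:450,::-1],None,fx=3.5,fy=3.5,interpolation=cv2.INTER_CUBIC))
E
```

```text
1.625
False [ 0.46729192 -0.2414038   0.11363536] [-0.12827778 -0.20045191  0.07548075] 3.325
0.02176558974034698 [ 0.26670343 -0.82521965  2.88612858] [-0.0181596  -0.04461929  0.03350438] 3.7167
```

View pics/g1.png

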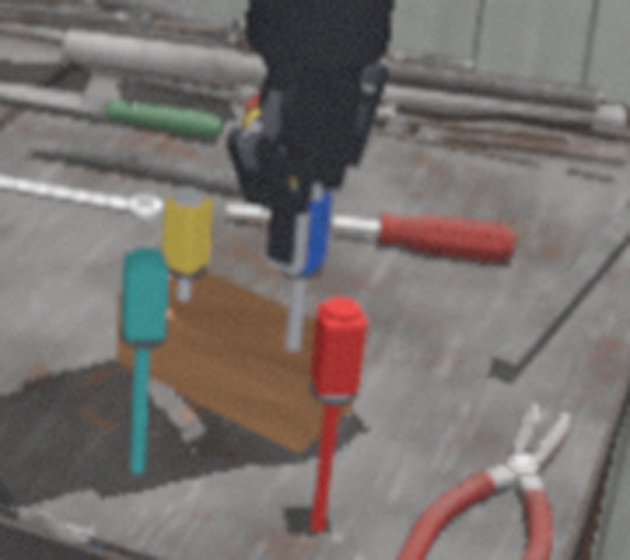

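The gripper holds the blue handle flush (width 21.8 mm). Next I grip harder, lift, and move over the stand.

```bash
python3 - <<'E'
from h import *
env.move_gripper(.0,100)
p0=env.read_tcp_pos(); print(p0,env.read_wrist_force())
env.move_straight((.467,-.2412,.25),rate=.12)
print(env.read_wrist_force(),env.read_grip_width())
env.movep((.468,.1593,.25),ori(np.radians(-12)))
print(env.read_tcp_pos(),env.read_wrist_force(),env.read_clock())
env.sleep(.2)
for n,(x0,y0,x1,y1) in dict(top=(165,160,255,250),scene=(150,100,260,260)).items():
    d=env.get_image(n);cv2.imwrite(f"pics/s_{n}.png",cv2.resize(d["pixels"][y0:y1,x0:x1,::-1],None,fx=(3.6 if n=='scene' else 6),fy=(3.6 if n=='scene' else 6),interpolation=cv2.INTER_CUBIC))
E
```

```text
[ 0.46719277 -0.24137991  0.11346077] [-1.07052778 -0.10286284  6.1275272 ]
[ 0.12439884 -0.48246267 -1.51572056] 0.021046823868373858
[0.46836883 0.15851651 0.24993718] [ 0.09773669 -0.43404886 -2.41712274] 6.7583
```

View pics/s_scene.png

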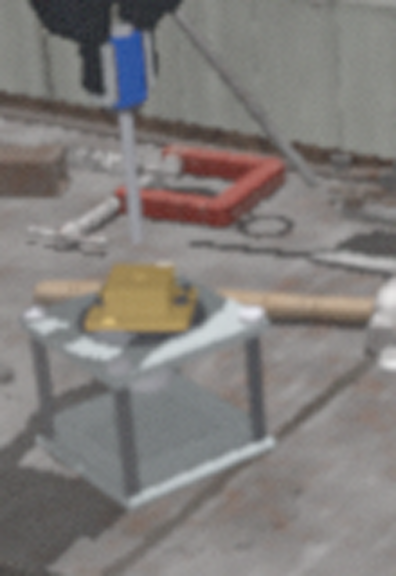

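View pics/s_top.png

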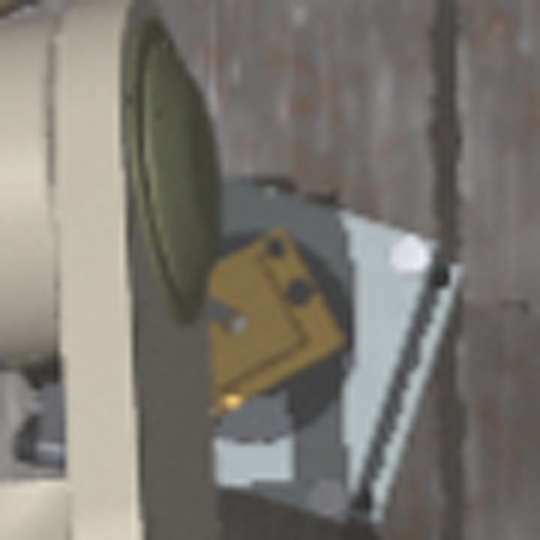

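```bash
python3 - <<'E'
from h import *
p=env.read_tcp_pos()
for n,(x0,y0,f) in dict(top=(165,160,6),scene=(150,100,3.6)).items():
    d=env.get_image(n)
    P=np.array([[p[0],p[1],z] for z in (p[2]-.103,p[2]-.011,p[2]+.011)]+[[.468,.1593,.122]])
    print(n,((proj(d,P)-[x0,y0]+.5)*f-.5).round(1).tolist())
d=env.get_image("scene");x0,y0=175,105
cv2.imwrite("pics/s2.png",cv2.resize(d["pixels"][y0:y0+90,x0:x0+45,::-1],None,fx=6.5,fy=6.5,interpolation=cv2.INTER_CUBIC))
P=np.array([[p[0],p[1],z] for z in (p[2]-.103,p[2]-.011,p[2]+.011)]);print(((proj(d,P)-[x0,y0]+.5)*6.5-.5).round(1).tolist())
E
```

```text
top [[221.8, 314.7], [167.3, 292.5], [152.8, 286.6], [233.9, 320.5]]
scene [[138.1, 239.5], [124.8, 100.3], [121.6, 65.5], [141.0, 275.4]]
[[87.3, 400.2], [63.2, 149.1], [57.4, 86.2]]
```

View pics/s2.png

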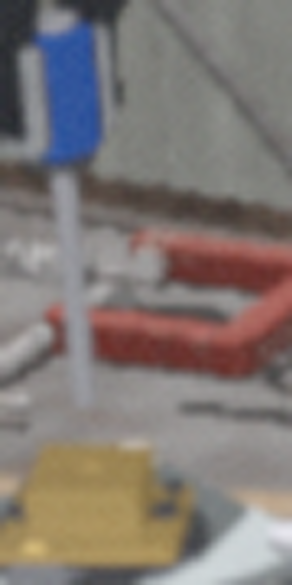

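```bash
python3 - <<'E'
from h import *
print(env.read_tcp_pos())
env.move_straight((.468,.1593,.231),rate=.08); env.sleep(.15)
print(env.read_tcp_pos(),env.read_wrist_force(),env.read_clock())
g=env.move_straight((.468,.1593,.2205),rate=.015,guard=3)
print(g,env.read_tcp_pos(),env.read_wrist_force(),env.read_ft_torque(),env.read_clock())
env.sleep(.1);print(env.read_tcp_pos(),env.read_wrist_force())
E
```

```text
[0.46808409 0.15915165 0.24997683]
[0.46819143 0.15934354 0.23144356] [-0.47194498 -0.13333529 -1.16716631] 7.75
False [0.46803299 0.15930298 0.22055419] [-0.64296996 -1.00430149 -1.34001475] [-0.05136497 -0.02861358 -0.02362807] 8.6
[0.46806737 0.1593109  0.22058818] [-0.25731489  0.09659759 -2.02801642]
```

```bash
cat >> h.py <<'E'
def st(tag=""):
    print(tag,(env.read_tcp_pos()*1000).round(2),np.round(env.read_wrist_force(),2),np.round(env.read_ft_torque(),3),round(env.read_clock(),2))
E
python3 - <<'E'
from h import *
st()
for z in (.214,.208,.202):
    g=env.move_straight((.468,.1593,z),rate=.02,guard=4);st(g)
    if g: break
E
```

```text
[468.07 159.31 220.59] [-0.26  0.1  -2.03] [-0.078  0.038  0.064] 8.7
False [467.97 159.31 213.9 ] [-0.39 -0.23 -1.74] [-0.098  0.037  0.065] 9.18
False [468.   159.29 207.93] [-0.36  0.61 -1.53] [ 0.013 -0.008 -0.031] 9.62
False [467.98 159.31 201.93] [ 0.3  -0.62 -2.29] [ 0.024 -0.033 -0.029] 10.07
```

```bash
python3 - <<'E'
from h import *
d=env.get_image("scene");x0,y0=150,120
cv2.imwrite("pics/s3.png",cv2.resize(d["pixels"][y0:y0+120,x0:x0+110,::-1],None,fx=5,fy=5,interpolation=cv2.INTER_CUBIC))
E
```

```text
(no output)
```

View pics/s3.png

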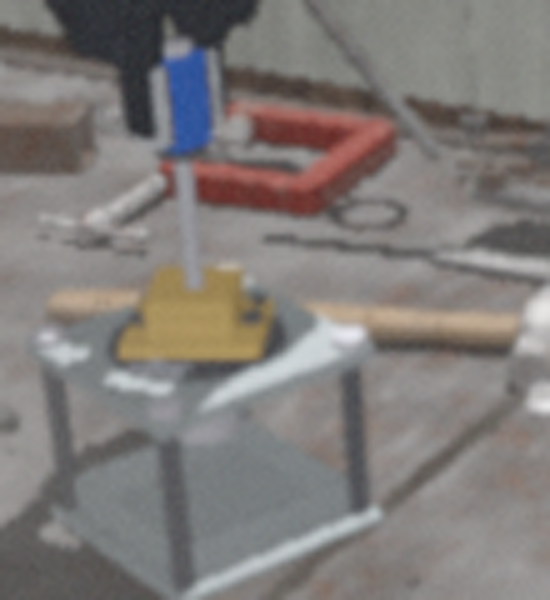

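The shank is in the brass guide (crop (192,280)), with no side load. Now I push down in small guarded steps, trimming sideways by force.

```bash
python3 - <<'E'
from h import *
base=np.array([-.2,-.2,-1.8])
xy=np.array([.468,.1593]); z=.202
while z>.166:
    z-=.003
    f=env.read_wrist_force()-base
    lat=f[:2]; 
    if np.hypot(*lat)>1.5: xy=xy+np.clip(lat*.00012,-.0004,.0004)
    g=env.move_straight((xy[0],xy[1],z),rate=.015,guard=max(3,22-np.linalg.norm(f)))
    st((g,(xy*1000).round(2)))
    if g: break
E
```

```text
(False, array([468. , 159.3])) [467.96 159.28 198.9 ] [ 0.54 -0.25 -2.63] [0.017 0.013 0.057] 10.47
(False, array([468. , 159.3])) [467.95 159.31 195.91] [-0.1   0.38 -2.08] [-0.019 -0.01   0.016] 10.82
(False, array([468. , 159.3])) [467.95 159.29 192.91] [-0.65 -0.19 -1.98] [ 0.034 -0.005 -0.009] 11.18
(False, array([468. , 159.3])) [467.96 159.28 189.91] [ 0.14  0.3  -1.33] [-0.     0.014  0.034] 11.53
(False, array([468. , 159.3])) [468.53 159.36 188.03] [-0.65 -0.6   5.98] [-0.033  0.205  0.044] 11.88
(False, array([468. , 159.3])) [468.68 159.43 185.31] [-1.47  0.12  7.93] [0.085 0.289 0.027] 12.22
(False, array([468. , 159.3])) [468.68 159.43 182.34] [-1.9   0.03  9.27] [-0.004  0.35   0.031] 12.57
(False, array([467.8 , 159.33])) [468.61 159.45 179.39] [-1.01  0.8   8.45] [ 0.069  0.225 -0.052] 12.93
(False, array([467.8 , 159.33])) [468.61 159.44 176.37] [-0.26  0.76  8.3 ] [ 0.092  0.234 -0.018] 13.28
(False, array([467.8 , 159.33])) [468.62 159.45 173.33] [-0.77  0.23  8.22] [ 0.066  0.213 -0.007] 13.62
(False, array([467.8 , 159.33])) [468.63 159.45 170.35] [-0.35 -0.31  8.33] [0.025 0.14  0.024] 13.97
(False, array([467.8 , 159.33])) [468.65 159.45 167.31] [-0.3   0.24  8.08] [ 0.062  0.186 -0.051] 14.32
```

```bash
python3 - <<'E'
from h import *
base=np.array([-.2,-.2,-1.8])
xy=np.array([.4678,.15933]); z=.166
while z>.1455:
    z-=.003
    f=env.read_wrist_force()-base
    lat=f[:2]; 
    if np.hypot(*lat)>1.5: xy=xy+np.clip(lat*.00012,-.0004,.0004)
    g=env.move_straight((xy[0],xy[1],z),rate=.015,guard=max(3,22-np.linalg.norm(f)))
    st((g,(xy*1000).round(2)))
    if g and env.read_wrist_force()[2]>12: break
    if env.read_wrist_force()[2]<2 : break
env.sleep(.3);st()
d=env.get_image("scene");x0,y0=150,150
cv2.imwrite("pics/s4.png",cv2.resize(d["pixels"][y0:y0+100,x0:x0+90,::-1],None,fx=6,fy=6,interpolation=cv2.INTER_CUBIC))
E
```

```text
(False, array([467.8 , 159.33])) [468.72 159.42 164.32] [-0.09  0.72  8.35] [0.012 0.154 0.017] 14.68
(False, array([467.8 , 159.33])) [468.72 159.45 161.26] [-0.59 -0.32  8.13] [-0.047  0.1    0.017] 15.03
(False, array([467.8 , 159.33])) [468.74 159.46 158.17] [-0.94  0.6   6.05] [ 0.048 -0.075 -0.051] 15.38
(False, array([467.8 , 159.33])) [467.67 159.33 153.87] [-0.34 -0.68 -1.73] [-0.022  0.006  0.046] 15.72
 [467.73 159.34 153.9 ] [-1.14  0.35 -1.47] [ 0.01  -0.019  0.015] 16.02
```

View pics/s4.png

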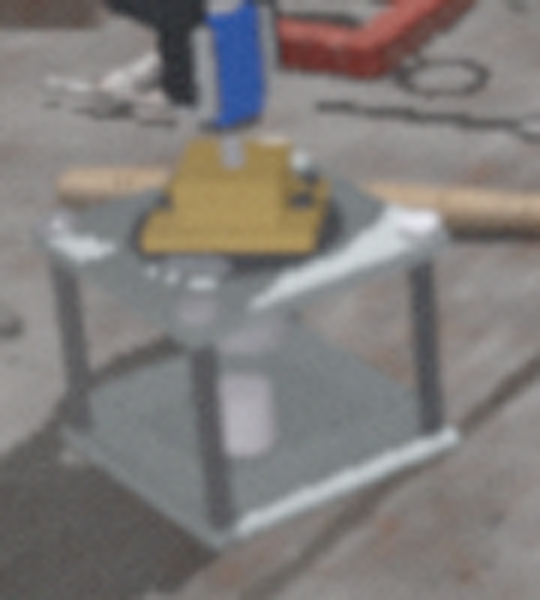

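The slug is in the tray (crop (247,415)), and the force fell back to zero. Now I withdraw and return to the block.

```bash
python3 - <<'E'
from h import *
print(env.move_straight((.468,.1593,.195),rate=.06,guard=10));st()
print(env.move_straight((.468,.1593,.25),rate=.08,guard=10));st()
env.movep((.467,-.2412,.25),ori(np.radians(-12)))
env.move_straight((.467,-.2412,.163),rate=.1,guard=10); env.sleep(.1);st()
d=env.get_image("scene");x0,y0=310,180
cv2.imwrite("pics/b1.png",cv2.resize(d["pixels"][y0:y0+100,x0:x0+80,::-1],None,fx=6,fy=6,interpolation=cv2.INTER_CUBIC))
p=env.read_tcp_pos();P=np.array([[p[0],p[1],z] for z in (p[2]-.104,p[2]-.011,p[2]+.011)]);print(((proj(d,P)-[x0,y0]+.5)*6-.5).round(1).tolist())
E
```

```text
False
 [467.81 159.29 194.68] [-0.74 -0.56 -1.19] [-0.017  0.001  0.008] 16.91
False
 [467.76 159.3  249.48] [ 0.08  0.66 -2.35] [0.031 0.033 0.011] 17.75
 [ 467.24 -241.35  163.63] [-1.07  0.4  -2.27] [ 0.011 -0.006 -0.057] 20.35
[[265.8, 377.9], [288.1, 130.1], [293.5, 67.9]]
```

View pics/b1.png

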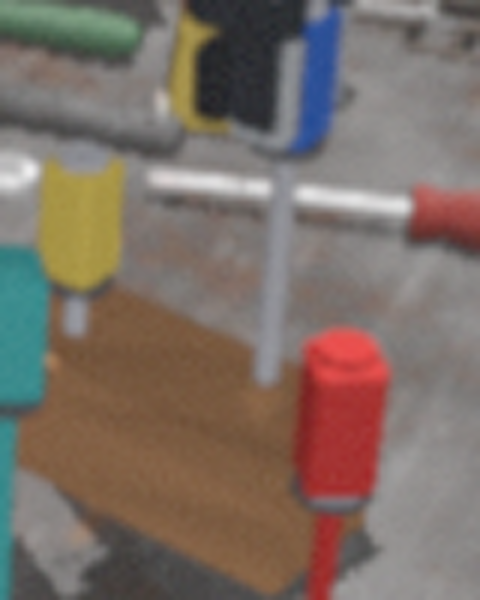

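```bash
python3 - <<'E'
from h import *
base=np.array([-.3,-.1,-1.9])
xy=np.array([.467,-.2412]); z=.163
while z>.1165:
    z=max(z-.004,.1160)
    f=env.read_wrist_force()-base
    if np.hypot(*f[:2])>1.5: xy=xy+np.clip(f[:2]*.0002,-.0006,.0006)
    g=env.move_straight((xy[0],xy[1],z),rate=.03,guard=6)
    st((g,(xy*1000).round(2)))
    if g: break
E
```

```text
(False, array([ 467. , -241.2])) [ 466.91 -241.13  158.8 ] [-0.51  0.18 -0.78] [-0.004  0.032 -0.005] 20.68
(False, array([ 467. , -241.2])) [ 466.91 -241.14  154.75] [ 0.16  0.4  -1.9 ] [-0.001  0.02   0.017] 20.97
(False, array([ 467. , -241.2])) [ 466.94 -241.13  150.79] [-0.56 -0.24 -2.02] [-0.007 -0.091  0.053] 21.25
(False, array([ 467. , -241.2])) [ 466.92 -241.11  146.77] [ 0.18  0.78 -1.61] [ 0.016 -0.017 -0.008] 21.53
(False, array([ 467. , -241.2])) [ 466.92 -241.13  142.79] [ 0.21 -0.38 -1.28] [ 0.009  0.009 -0.026] 21.82
(False, array([ 467. , -241.2])) [ 466.94 -241.12  138.8 ] [ 0.36  0.18 -1.88] [-0.    -0.026  0.04 ] 22.1
(False, array([ 467. , -241.2])) [ 466.94 -241.11  134.81] [ 0.12 -0.31 -2.34] [0.011 0.    0.001] 22.38
(False, array([ 467. , -241.2])) [ 466.9  -241.12  130.77] [ 0.33  0.62 -1.07] [-0.037 -0.012 -0.028] 22.67
(False, array([ 467. , -241.2])) [ 466.91 -241.12  126.79] [ 0.83  0.66 -0.84] [ 0.017  0.018 -0.069] 22.95
(False, array([ 467. , -241.2])) [ 466.91 -241.17  122.8 ] [-0.08 -0.48 -1.41] [0.016 0.019 0.   ] 23.23
(False, array([ 467. , -241.2])) [ 466.92 -241.13  118.78] [-0.31  0.5  -1.76] [-0.04   0.05   0.045] 23.52
(False, array([ 467. , -241.2])) [ 466.92 -241.15  115.81] [ 0.39 -0.54 -1.92] [-0.037  0.029  0.012] 23.77
```

Fully in the hole, not yet on the bottom. I feel for the bottom, release, retreat and check.

```bash
python3 - <<'E'
from h import *
g=env.move_straight((.467,-.2412,.1105),rate=.01,guard=4);st(g)
env.move_gripper(.03,40); env.sleep(.2)
env.move_gripper(.055);st()
env.move_straight((.467,-.2412,.25),rate=.12,guard=8);st()
env.movep((.35,-.40,.30),ori(np.radians(-40)));env.sleep(.3)
s=env.get_image("scene");t=env.get_image("top")
a=cv2.resize(s["pixels"][190:310,290:390,::-1],None,fx=4.5,fy=4.5,interpolation=cv2.INTER_CUBIC)
cv2.imwrite("pics/f_s.png",a)
cv2.imwrite("pics/f_t.png",cv2.resize(t["pixels"][180:260,320:420,::-1],None,fx=6,fy=6,interpolation=cv2.INTER_CUBIC))
cv2.imwrite("pics/f_st.png",cv2.resize(s["pixels"][165:245,165:235,::-1],None,fx=6,fy=6,interpolation=cv2.INTER_CUBIC))
print(env.read_clock())
E
```

```text
True [ 467.16 -241.32  113.5 ] [-0.49  0.7   4.41] [0.003 0.098 0.038] 24.14
 [ 466.71 -240.93  112.73] [-0.75 -1.04 -0.32] [-0.03   0.038 -0.024] 24.97
 [ 466.78 -241.05  249.32] [ 0.59  0.52 -0.12] [ 0.021 -0.009 -0.005] 26.26
27.4833
```

View pics/f_s.png

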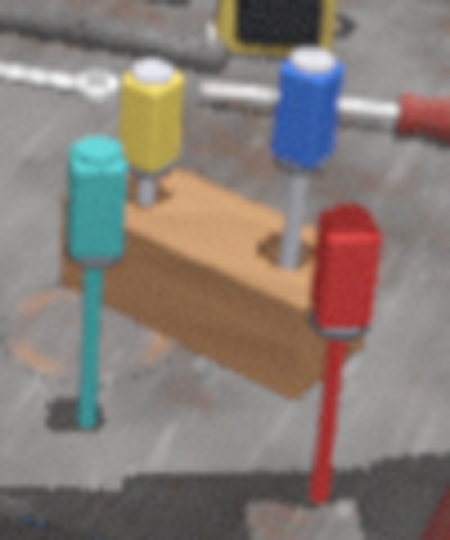

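View pics/f_t.png

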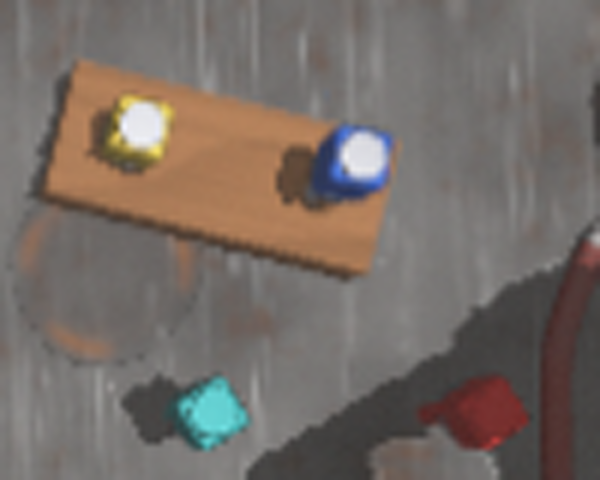

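View pics/f_st.png

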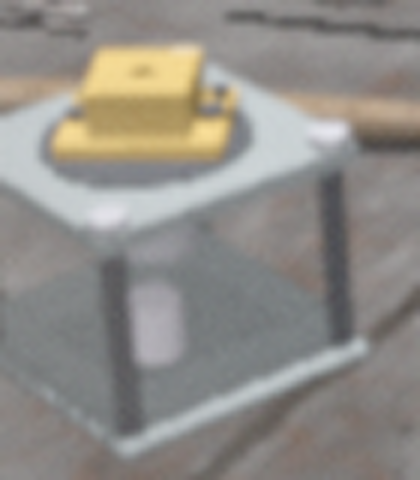

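```bash
python3 - <<'E'
from h import *
t=env.get_image("top");s=env.get_image("scene")
cr=lambda p,x0,y0,f:((p[0]+.5)/f-.5+x0,(p[1]+.5)/f-.5+y0)
print(unproj(t,cr((364,154),320,180,6),.149),unproj(s,cr((314,61),290,190,4.5),.149))
for n,d,(x0,y0,x1,y1) in (("t",t,(360,190,395,220)),("s",s,(335,190,380,260))):
    f=10 if n=="t" else 8
    im=cv2.resize(d["pixels"][y0:y1,x0:x1,::-1],None,fx=f,fy=f,interpolation=cv2.INTER_CUBIC)
    p=((proj(d,np.array([[.4676,-.2408,.05],[.4676,-.2408,.149]]))-[x0,y0]+.5)*f-.5).astype(int)
    cv2.line(im,tuple(map(int,p[0])),tuple(map(int,p[1])),(0,255,0),1);cv2.imwrite(f"pics/l_{n}.png",im)
E
```

```text
[ 0.4727438  -0.24288296  0.149     ] [ 0.46798708 -0.2449791   0.149     ]
```

View pics/l_t.png

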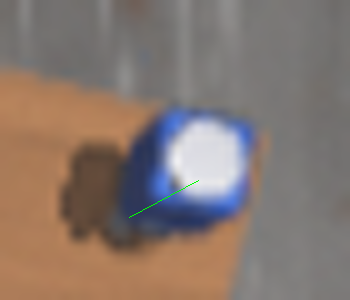

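View pics/l_s.png

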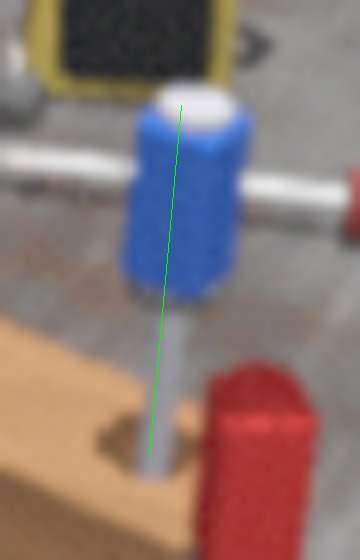

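The drift is bottomed but leans about 2° within the hole's play. There is plenty of time, so I'll square it up gently with the jaws in both directions.

```bash
python3 - <<'E'
from h import *
X,Y=.4672,-.2412
for yaw in (78,-12):
    q=ori(np.radians(yaw))
    env.movep((X,Y,.215),q)
    if yaw==78: env.move_gripper(.055,20)
    print(env.move_straight((X,Y,.113),rate=.12,guard=6)); env.sleep(.15)
    env.move_gripper(0,20);st(('grip',yaw,env.read_grip_width()))
    # gentle release
    env.move_gripper(.024);env.move_gripper(.028);env.sleep(.2);env.move_gripper(.055)
    env.move_straight((X,Y,.215),rate=.12,guard=6);st()
env.movep((.35,-.40,.30),ori(np.radians(-40)));env.sleep(.3)
s=env.get_image("scene");t=env.get_image("top")
cv2.imwrite("pics/e_s.png",cv2.resize(s["pixels"][190:310,290:390,::-1],None,fx=5,fy=5,interpolation=cv2.INTER_CUBIC))
cv2.imwrite("pics/e_t.png",cv2.resize(t["pixels"][180:260,320:420,::-1],None,fx=6,fy=6,interpolation=cv2.INTER_CUBIC))
print(env.read_clock())
E
```

```text
False
('grip', 78, 0.021689355562407295) [ 467.16 -241.32  113.22] [-1.16 -0.49  2.45] [-0.056  0.358 -0.006] 30.83
 [ 466.95 -240.99  214.23] [-0.08 -0.23  0.03] [ 0.004 -0.054  0.027] 32.84
False
('grip', -12, 0.022020415691238512) [ 467.19 -241.22  113.2 ] [-1.47  0.47  3.02] [ 0.113  0.281 -0.045] 35.78
 [ 466.93 -241.01  214.23] [ 0.03 -0.35  0.38] [-0.034  0.004  0.001] 37.79
39.0583
```

View pics/e_s.png

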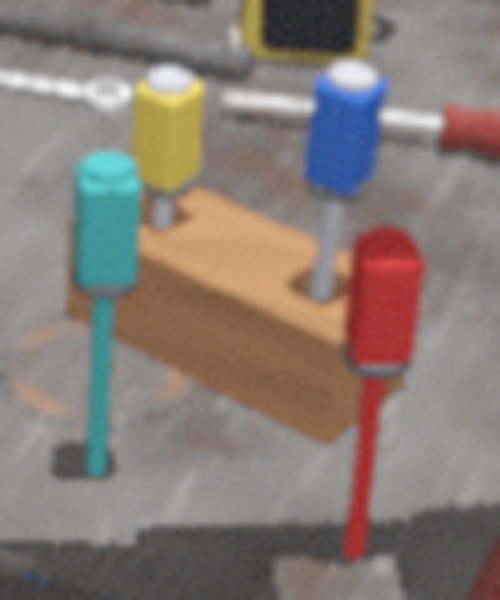

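View pics/e_t.png

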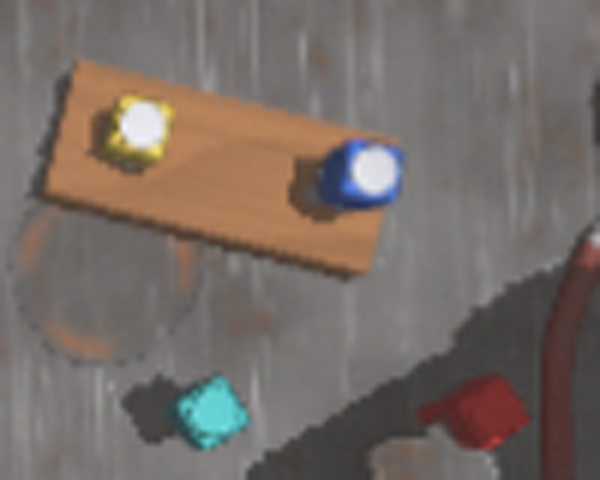

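```bash
python3 - <<'E'
from h import *
a=env.get_image("scene")["pixels"].astype(int);env.sleep(.5);b=env.get_image("scene")["pixels"].astype(int)
print(abs(a-b)[195:290,335:375].mean(),abs(a-b)[195:290,380:420].mean(),env.read_wrist_force(),env.read_clock())
env.close_job()
E
```

```text
1.7033333333333334 1.580877192982456 [ 0.68731047  0.1984259  -0.23430647] 39.6583
the job is handed in; nothing more can be done
```

The slug is pressed out and lying in the tray, and the long drift is back in its own hole in the block. I handed the job in at about 40 s.

- **Guide and slug:** I located the guide hole in the top camera picture, and the tip went straight in at the first touch-down, so no feeling around was needed. The slug moved under about 10 N. The force dropped to zero when the tip was about 50 mm above the bench, and the picture afterwards showed the slug standing in the tray. The wrist readings stayed well below 25 N throughout.
- **Drift replaced:** I felt the bottom of the hole at the same height at which I had picked the drift up, then let go. The short drift and the red and turquoise look-alikes were not touched. The last pictures showed nothing moving and the gripper clear.
- **One check not perfect:** the long drift leans about 2 to 2.5° within the hole's 2 mm of play. I squared it up once in both directions with the jaws, which only changed the direction of the lean. I left it there, as it is down on the bottom and not moving.

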